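Close the inlay press carriage and start it with the two-key control

ROBOT

A 6-joint arm with a two-finger parallel gripper is mounted at the origin on the work surface. World frame = base frame: x ahead of the robot, y to its left, z up, the work surface at z = 0. Lengths are in m, angles in rad, forces in N, time in s.
With the tool pointing down it reaches from about 0.3 to 0.875 m from the base axis. Payload 6.4 kg.
Tool frame: the origin (TCP) lies at the centre of the arm's flange, where the gripper is bolted on; the fingertips stand 173 mm ahead of it and the grasp point (between the pads) lies 155 mm ahead of it; z points along the fingers, x is the direction in which the jaws open and shut, and the axes are right-handed (so a half turn about z gives the same grasp; the last joint's range is limited). The gripper opens to 85 mm and grips with 20 to 120 N. Pads are 22 mm wide; open, the fingers measure 114 mm over their backs; the gripper's body (76 mm by 85 mm) begins 54 mm behind the grasp point. The pads swing forward as they close: fully open they stand 13 mm farther back than shut.
Start: joints at [1.005, 0.181, 1.607, -0, 1.354, -0.206], TCP at [0.202, 0.538, 0.405] pointing down, gripper open.
Joint ranges: [-2.99, 2.99], [-0.89, 2.07], [0.3, 2.58], [-1.14, 4.28], [0, 2.63], [-3.12, 3.12]. Speed limits (rad/s): [2.57, 2.57, 3.01, 3.14, 3.14, 3.14].

INTERFACE

Orientations are given as a unit quaternion [w, x, y, z].
In Python, from bench import ctrl gives the robot as it stands. The module is installed in compiled form; this text tells all that it offers.
- The arm moves only by the tool move_arm, never from a script. Its argument "moves" is a list of rows, each an object of numbers: "gripper": the opening in per cent of the stroke, from 0 (shut) to 100 (fully open); "x", "y", "z": the shift along the tool's x, y, z in cm; "roll": the turn about the tool's z in degrees. In form: [{"gripper": .., "x": .., "y": .., "z": .., "roll": ..}, ...]. A call has 1 to 5 rows; each row shifts and turns the commanded pose from where the row before left it, along the tool's axes as they then stand; what a row does not reach is not made up. A row lasts 1/8 s, in which the tool goes at most 62.5 mm and 10.7 degrees, less where a joint would pass 70% of its speed; a pose out of reach is approached as far as the arm can. A call is refused whole if a number of a shift passes 6.25 or a number of a turn 10.7, either way. A call with a gripper value outside its range is refused whole. The fingers move at their own pace and stop on an object; the grip force is fixed at half the most. Time passes only in rows, so rows that do not move let the fingers close. It gives the time, the measured TCP pose, the force and the opening at its end, in the units of the state.
- ctrl.get_obs(): the state, without advancing time (a new reading comes with each control period).
- ctrl.camera(name): name is "side" or "top"; returns a dict with "img" (400x640x3 uint8, red, green, blue), "fx", "fy", "cx", "cy" (pixels), "world_from_camera" (4x4, takes a point from camera to world coordinates). Camera axes: x right, y up, looking along -z (the intrinsics and any distortion apply to the point x, -y, -z); pixel columns grow to the right and rows downward; lengths in m; the calibration is good to about 2 mm. A picture is of the moment at which its call begins. There is no depth.
- ctrl.hand_in(): hands the job in, once; it reports no verdict.
The state is a dict: "time_s": time; "q": joint angles; "dq": joint speeds; "joint_efforts": joint torques, N m; "eef_pos": TCP position; "eef_rot": TCP orientation; "wrist_force": force on the tool from outside, world axes, zero at the start; "torque": the same for the moment, N m; "opening": opening from 0.0 (shut) to 1.0 (fully open).
Only numpy, scipy, OpenCV 4.12 (cv2) and the standard library are available. Lean on these libraries where they do the work, as an engineer would, in place of code of your own. Each camera call takes 0.05 s, during which the arm holds its last target. There are 200 camera calls.

TASK

With the fingers, push the press's loaded carriage all the way in under the press head until it meets its stop. Then press the two big round start keys on the console together with the two fingertips, hold both fully down for at least two seconds, and let them come back up. Only push and press: lift nothing, leave the small square keys alone, and leave the loose things on the bench where they are.

Things in the scene. Friction and masses are not known exactly. Their poses are not given: they have to be found in the camera images.
- press: Fixed bench press. Origin: centre of the underside of its base plate (170 x 480 mm, 12 mm thick), on the bench. Its +y axis is the direction in which the carriage is pushed home. The column (80 x 60 mm, centred at y +200 mm, top 312 mm up) stands at the +y end; the head (70 mm wide, y +30 to +230 mm, z 245 to 305 mm) overhangs with a round ram foot 90 mm across at y +75 mm, underside 93 mm above the bench. Two guide rails up to 30 mm high at x +-72 mm, y -240 to +160 mm.
- carriage (a joint): Distance in m by which the carriage is still out: 0 fully home against the stop, 0.12 furthest out (towards the press's -y). Starts 0.05 to 0.09 out. It slides stiffly (about 3 N of friction plus 15 N per m/s) and stays where it is left.
- push_face (a point): Centre of the flat near end face of the carriage, the face to push; moves with it; axes as the press, so push along this point's +y. The face is 128 mm wide (x) and 38 mm high, from 14 to 52 mm above the bench. With the carriage home it lies at y -120 mm of the press. The carriage is an aluminium block 240 mm long carrying a dark slate panel with a stone inlay, panel top 60 mm above the bench. The base plate (12 mm high) runs on in front of the face.
- console: Fixed grey control box, 130 (x) x 170 (y) x 45 mm high, aluminium top. Origin: centre of its underside, on the bench. On top, towards its -x side, two big round start keys, and towards its +x side two small square jog keys.
- key_left (a joint): Travel in m of the start key on the console's +y side: 0 up, 0.007 fully down (counts as down beyond 0.005). Springs back; begins to move at 1.5 N, 5 N to hold fully down. Round flat grey cap 30 mm across in a black collar 46 mm across.
- key_right (a joint): The same for the start key on the console's -y side.
- key_left_top (a point): Centre of the top face of the left start key, 68 mm above the bench when up and 11 mm above its collar; moves down with the key. At x -22, y +32 mm of the console: the two key centres are 64 mm apart along the console's y. Axes as the console.
- key_right_top (a point): Centre of the top face of the right start key, at x -22, y -32 mm of the console.
- jog_left (a joint): Travel in m of a small square jog key, 0 up, 0.005 down. Not to be pressed.
- jog_right (a joint): The same for the other jog key. Not to be pressed.
- jog_left_top (a point): Centre of the top of the left jog key, 14 mm square, 60 mm above the bench; at x +38, y +32 mm of the console.
- jog_right_top (a point): The same for the right jog key, at x +38, y -32 mm of the console.
- eraser: Loose white eraser 22 x 32 x 13 mm beside the console. Origin: centre of underside. Leave alone.
- tin: Loose open tin 75 x 55 x 16 mm beside the console. Origin: centre of underside. Leave alone.
- scriber: Loose pen-shaped scriber, 140 mm long along its x, 10 mm thick, on the robot's side of the console. Origin: underside at mid length. Leave alone.
- jar: Loose closed amber glass jar, 66 mm across, 85 mm high. Origin: centre of underside. Leave alone.
- stone_block: Loose upright stone block 48 x 48 x 85 mm between the jar and the near end of the press. Origin: centre of underside. Leave alone.
- slate_offcut: Loose slate offcut about 100 x 95 x 12 mm, on the robot's side of the press. Origin: underside, near its middle. Leave alone.

How it is judged:
By the outcome, as a careful person would: the job done as asked, in the order asked, and still so for the second after the job is handed in, with the robot touching nothing.
It also fails if it takes over 53 s, if anything falls off the work surface, if the arm or the gripper's body presses on something with over 40 N, if the wrist force passes 120 N, or if a joint passes its speed limit or range.

## Working session

There is one attempt and no reset: what is moved stays moved. The work goes in short steps, Python scripts to look and compute and a tool call to move; the robot and the scene stay as the last step left them, time stands still between calls to the robot, and variables do not carry over. Pictures are saved under pics/ and viewed, about 8 in all and at most 12, crops included, and the job is handed in when it is done.

Besides the shell and the picture viewer there is one more tool, called as name(argument=value, ...) on one line, values as JSON. move_arm: Moves the arm, as the interface text tells. Its arguments: {"type":"object","properties":{"moves":{"type":"array","items":{"type":"object","properties":{"gripper":{"type":"number"},"x":{"type":"number"},"y":{"type":"number"},"z":{"type":"number"},"roll":{"type":"number"}}}}},"required":["moves"]}

```bash
mkdir -p pics
cat > h.py <<'E'
import numpy as np, cv2
from bench import ctrl
def snap(n,f):
    c=ctrl.camera(n); cv2.imwrite('pics/'+f,c['img'][...,::-1]); np.savez('pics/'+f[:-4],**{k:v for k,v in c.items() if k!='img'}); return c
def ray(c,u,v):
    T=np.array(c['world_from_camera']); d=np.array([(u-c['cx'])/c['fx'],-(v-c['cy'])/c['fy'],-1.]); return T[:3,3],T[:3,:3]@d
def onz(c,u,v,z):
    o,d=ray(c,u,v); return o+d*(z-o[2])/d[2]
def proj(c,p):
    T=np.array(c['world_from_camera']); q=T[:3,:3].T@(np.array(p)-T[:3,3]); return c['cx']+c['fx']*q[0]/-q[2], c['cy']-c['fy']*q[1]/-q[2]
E
python3 - <<'E'
from h import *
for n in('top','side'):
    c=snap(n,n+'0.png'); print(n,{k:np.round(v,3).tolist() for k,v in c.items() if k!='img'})
print({k:np.round(v,3).tolist() for k,v in ctrl.get_obs().items()})
E
```

```text
top {'fx': 463.761, 'fy': 463.761, 'cx': 317.077, 'cy': 205.63, 'world_from_camera': [[-0.01, 0.981, -0.192, 0.333], [-1.0, -0.012, -0.005, -0.058], [-0.008, 0.192, 0.981, 1.095], [0.0, 0.0, 0.0, 1.0]]}
side {'fx': 379.709, 'fy': 379.709, 'cx': 320.768, 'cy': 195.442, 'world_from_camera': [[0.877, 0.304, -0.373, 0.154], [-0.481, 0.536, -0.694, -0.728], [-0.011, 0.787, 0.616, 0.68], [0.0, 0.0, 0.0, 1.0]]}
{'time_s': 0.1, 'q': [1.005, 0.182, 1.608, 0.0, 1.354, -0.206], 'dq': [-0.0, -0.002, -0.003, -0.0, -0.002, -0.001], 'joint_efforts': [0.0, -44.588, -35.223, -0.0, 0.004, -0.0], 'eef_pos': [0.202, 0.538, 0.404], 'eef_rot': [0.0, 0.822, 0.569, -0.001], 'wrist_force': [-0.735, -0.58, -0.825], 'torque': [-0.001, 0.032, -0.043], 'opening': 0.998}
```

View pics/top0.png

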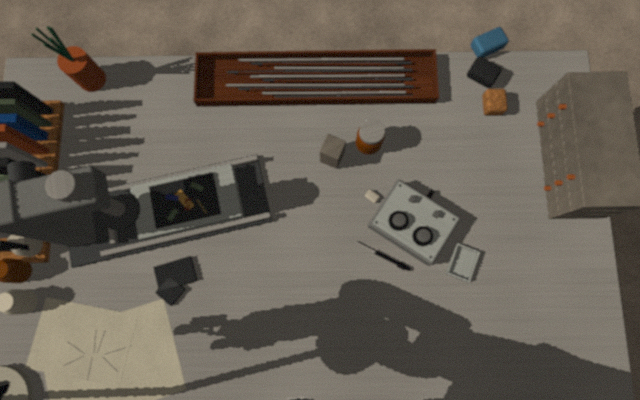

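View pics/side0.png

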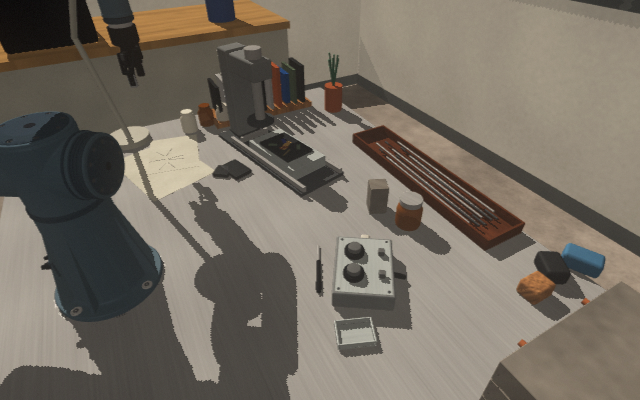

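The top view shows the press at left, with its near end at about (268,185), and the console at about (415,222) with start keys at (400,220) and (424,236). The stone block is at (333,150) and the jar at (370,137). I'll enlarge the press and the console next.

Run:
```python
import cv2,numpy as np
t=cv2.imread('pics/top0.png'); s=cv2.imread('pics/side0.png')
a=cv2.resize(t[145:275,60:290],None,fx=3.4,fy=3.4,interpolation=cv2.INTER_CUBIC)
a=cv2.convertScaleAbs(a,alpha=1.5); cv2.imwrite('pics/c1.png',a)
b=cv2.resize(t[170:290,350:490],(560,480),interpolation=cv2.INTER_CUBIC)
d=cv2.resize(s[110:200,215:350],(0,0),fx=4,fy=4,interpolation=cv2.INTER_CUBIC)
cv2.imwrite('pics/c2.png',cv2.convertScaleAbs(b,alpha=1.4)); cv2.imwrite('pics/c3.png',cv2.convertScaleAbs(d,alpha=1.4))
```

```text
(no output)
```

View pics/c1.png

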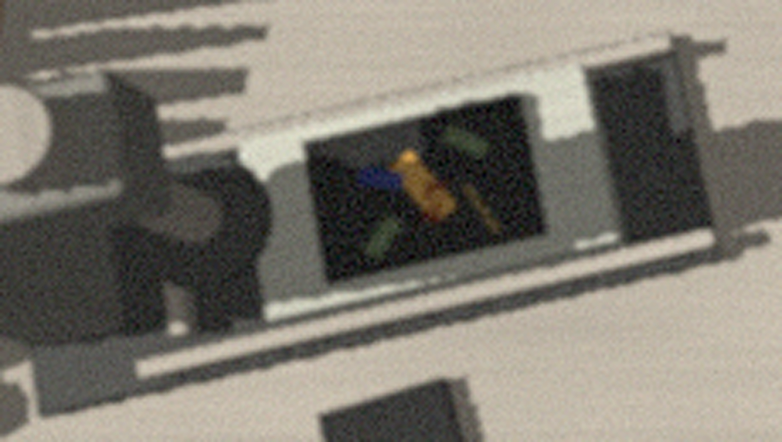

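View pics/c2.png

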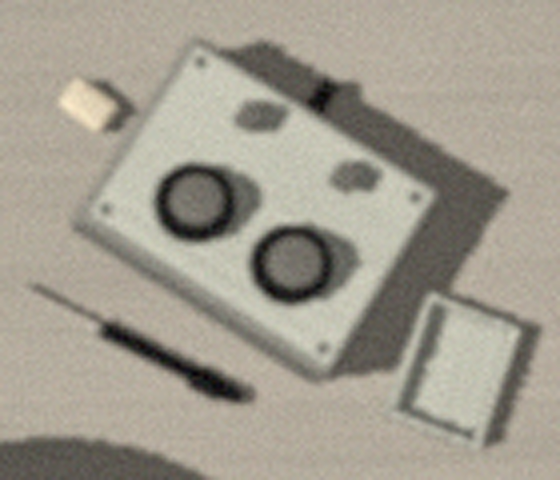

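View pics/c3.png

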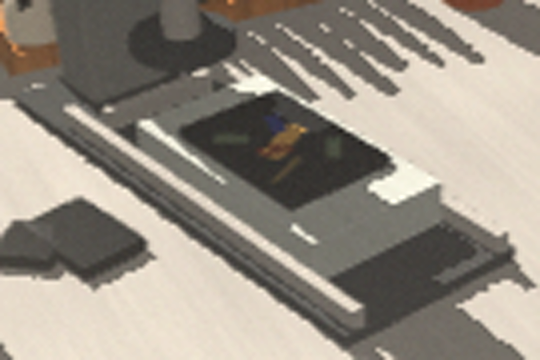

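The crops show:
- **Carriage:** the top near edge runs from (583,68) to (620,243) in c1.
- **Start keys:** the caps are at (196,201) and (292,264) in c2.
- **Jog keys:** they sit on the far side, at about (262,115) and (357,176).

Now I'll work out positions and the tool geometry.

Run:
```python
from h import *
c=dict(np.load('pics/top0.npz')); s=dict(np.load('pics/side0.npz'))
C1=lambda u,v,z: onz(c,60+u/3.4,145+v/3.4,z)
C2=lambda u,v,z: onz(c,350+u/4,170+v/4,z)
C3=lambda u,v,z: onz(s,215+u/4,110+v/4,z)
a,b=C1(583,68,.052),C1(620,243,.052); print('face edge',a,b,np.linalg.norm(a-b),(a+b)/2)
a,b=C3(440,188,.052),C3(322,272,.052); print('side face',a,b,np.linalg.norm(a-b))
r1,r2=C1(240,128,.03),C1(672,40,.03); print('rail far outer',r1,r2,np.degrees(np.arctan2(*(r1-r2)[[0,1]])))
r1,r2=C1(135,368,.03),C1(715,238,.03); print('rail near',r1,r2,np.degrees(np.arctan2(*(r1-r2)[[0,1]])))
a,b=C1(690,38,.012),C1(718,252,.012); print('plate end',a,b,np.linalg.norm(a-b))
L,R=C2(196,201,.068),C2(292.5,263,.068); print('keys',L,R,np.linalg.norm(L-R))
d=(L-R)[:2];print('console yaw (y axis from world y)',np.degrees(np.arctan2(-d[0],d[1])))
img=cv2.imread('pics/side0.png')
print('side proj keys',proj(s,L),proj(s,R))
for n,p in dict(jl=(262,115,.06),jr=(357,176,.06)).items(): print(n,C2(*p))
for n,p in dict(corner1=(195,40,.045),c2=(435,190,.045),c3=(322,378,.045),c4=(78,222,.045)).items(): print(n,C2(*p))
for n,p in dict(stone=(333,150),jar=(370,137)).items(): print(n,onz(c,*p,.085))
from scipy.spatial.transform import Rotation as Ro
o=ctrl.get_obs(); q=o['eef_rot'];print(Ro.from_quat([q[1],q[2],q[3],q[0]]).as_matrix().round(3))
# cap in side view
```

```text
face edge [0.63646862 0.14708973 0.052     ] [0.51421051 0.11913741 0.052     ] 0.12541283600153877 [0.57533957 0.13311357 0.052     ]
side face [0.63724799 0.14064815 0.052     ] [0.50964083 0.08498185 0.052     ] 0.13922041817150727
rail far outer [0.60248262 0.38981599 0.03      ] [0.66250304 0.08921522 0.03      ] -11.29165129889306
rail near [0.43598005 0.44993549 0.03      ] [0.52074278 0.05767097 0.03      ] -12.193321666627327
plate end [0.66939041 0.07882474 0.012     ] [0.51398569 0.05743842 0.012     ] 0.15686937913429297
keys [ 0.49874094 -0.23506865  0.068     ] [ 0.46321217 -0.28712118  0.068     ] 0.06302189535364688
console yaw (y axis from world y) -34.315727610330214
side proj keys (np.float64(353.0937556836917), np.float64(245.92414862216782)) (np.float64(352.18284665824024), np.float64(267.4727296507238))
jl [ 0.5491559  -0.27616954  0.06      ]
jr [ 0.51328228 -0.32800068  0.06      ]
corner1 [ 0.59735971 -0.24266242  0.045     ]
c2 [ 0.50723163 -0.37599886  0.045     ]
c3 [ 0.40095569 -0.30528302  0.045     ]
c4 [ 0.49107687 -0.17115253  0.045     ]
stone [ 0.65932508 -0.08952232  0.085     ]
jar [ 0.68921294 -0.17451577  0.085     ]
[[ 0.352  0.936 -0.001]
 [ 0.936 -0.352 -0.001]
 [-0.002 -0.    -1.   ]]
```

```bash
cat >> h.py <<'E'
def state():
    o=ctrl.get_obs(); w,x,y,z=o['eef_rot']; tx=np.array([1-2*(y*y+z*z),2*(x*y+w*z)])
    return np.array(o['eef_pos']),np.degrees(np.arctan2(tx[1],tx[0])),o
def plan(wps,start=None):
    p,t,o=state()
    if start is not None: p,t=np.array(start[:3]),start[3]
    print('t',round(o['time_s'],2),p.round(4),round(t,1),'F',np.round(o['wrist_force'],1),'op',round(o['opening'],3))
    for X,Y,Z,th,n in wps:
        d=(np.array([X,Y,Z])-p)/n; dt=(th-t)/n
        for _ in range(n):
            a=np.radians(t); print('x %.2f y %.2f z %.2f roll %.1f'%(100*(d[0]*np.cos(a)+d[1]*np.sin(a)),100*(d[0]*np.sin(a)-d[1]*np.cos(a)),-100*d[2],-dt))
            t+=dt
        p=np.array([X,Y,Z]); print('--')
E
python3 - <<'E'
from h import *
plan([(.30,.22,.40,14,6),(.584,.092,.36,12,6),(.584,.092,.198,12,5)])
E
```

```text
t 0.1 [0.2023 0.538  0.4039] 69.4 F [-0.7 -0.6 -0.8] op 0.998
x -4.39 y 3.39 z 0.06 roll 9.2
x -3.79 y 4.05 z 0.06 roll 9.2
x -3.09 y 4.61 z 0.06 roll 9.2
x -2.31 y 5.04 z 0.06 roll 9.2
x -1.47 y 5.35 z 0.06 roll 9.2
x -0.59 y 5.51 z 0.06 roll 9.2
--
x 4.08 y 3.22 z 0.67 roll 0.3
x 4.10 y 3.19 z 0.67 roll 0.3
x 4.11 y 3.17 z 0.67 roll 0.3
x 4.13 y 3.14 z 0.67 roll 0.3
x 4.15 y 3.12 z 0.67 roll 0.3
x 4.17 y 3.10 z 0.67 roll 0.3
--
x 0.00 y 0.00 z 3.24 roll -0.0
x 0.00 y 0.00 z 3.24 roll -0.0
x 0.00 y 0.00 z 3.24 roll -0.0
x 0.00 y 0.00 z 3.24 roll -0.0
x 0.00 y 0.00 z 3.24 roll -0.0
--
```

move_arm(moves=[{"gripper": 0,"x": -4.4,"y": 3.4,"z": 0,"roll": 9.2},{"gripper": 0,"x": -3.8,"y": 4.0,"z": 0,"roll": 9.2},{"gripper": 0,"x": -3.1,"y": 4.6,"z": 0,"roll": 9.2},{"gripper": 0,"x": -2.3,"y": 5.0,"z": 0,"roll": 9.2},{"gripper": 0,"x": -1.5,"y": 5.3,"z": 0,"roll": 9.2}])

```text
time_s: 0.72
eef_pos: [0.2828, 0.2722, 0.4045]
eef_rot: [0.0, 0.98, 0.2, 0.0]
wrist_force: [-0.3, 0.2, 1.1]
opening: 0.001
```

Run:
```python
from h import *
plan([(.30,.22,.40,14,2),(.584,.092,.36,12,7)])
```

```text
t 0.72 [0.2828 0.2722 0.4045] 23.1 F [-0.3  0.2  1.1] op 0.001
x -0.24 y 2.74 z 0.22 roll 4.6
x -0.02 y 2.75 z 0.22 roll 4.6
--
x 3.49 y 2.76 z 0.57 roll 0.3
x 3.51 y 2.74 z 0.57 roll 0.3
x 3.52 y 2.72 z 0.57 roll 0.3
x 3.54 y 2.70 z 0.57 roll 0.3
x 3.55 y 2.69 z 0.57 roll 0.3
x 3.56 y 2.67 z 0.57 roll 0.3
x 3.58 y 2.65 z 0.57 roll 0.3
--
```

Tracking is good, so I'll continue.

move_arm(moves=[{"gripper": 0,"x": -0.2,"y": 2.7,"z": 0.2,"roll": 4.6},{"gripper": 0,"x": 0,"y": 2.8,"z": 0.2,"roll": 4.6},{"gripper": 0,"x": 3.5,"y": 2.8,"z": 0.6,"roll": 0.3},{"gripper": 0,"x": 3.5,"y": 2.7,"z": 0.6,"roll": 0.3},{"gripper": 0,"x": 3.5,"y": 2.7,"z": 0.6,"roll": 0.3}])

```text
time_s: 1.35
eef_pos: [0.4234, 0.1665, 0.3823]
eef_rot: [-0.0, 0.993, 0.115, -0.0]
wrist_force: [0.4, 0.1, 1.0]
opening: 0.003
```

move_arm(moves=[{"gripper": 0,"x": 3.5,"y": 2.7,"z": 0.6,"roll": 0.3},{"gripper": 0,"x": 3.5,"y": 2.7,"z": 0.6,"roll": 0.3},{"gripper": 0,"x": 3.6,"y": 2.7,"z": 0.6,"roll": 0.3},{"gripper": 0,"x": 3.6,"y": 2.7,"z": 0.6,"roll": 0.3},{"gripper": 0,"z": 2}])

```text
validation failed for argument at $.mo...
```

Run:
```python
from h import *
plan([(.584,.092,.28,12,2),(.584,.092,.198,12,3)])
c=snap('side','s1.png'); t=snap('top','t1.png')
a=cv2.imread('pics/s1.png')[90:210,200:380]; b=cv2.imread('pics/t1.png')[130:250,170:350]
f=lambda i:cv2.convertScaleAbs(cv2.resize(i,None,fx=4,fy=4,interpolation=cv2.INTER_CUBIC),alpha=1.4)
cv2.imwrite('pics/m1.png',cv2.resize(np.hstack([f(a),f(b)]),(800,267)))
for n,cc in(('s',c),('t',t)):
    p=state()[0]; print(n,proj(cc,p-[0,0,.173]))
```

```text
t 1.35 [0.4234 0.1665 0.3823] 13.3 F [0.4 0.1 1. ] op 0.003
x 6.96 y 5.47 z 5.12 roll 0.6
x 7.02 y 5.39 z 5.12 roll 0.6
--
x 0.00 y 0.00 z 2.73 roll -0.0
x 0.00 y 0.00 z 2.73 roll -0.0
x 0.00 y 0.00 z 2.73 roll -0.0
--
s (np.float64(250.61639602276145), np.float64(123.79392597987231))
t (np.float64(203.64793314755957), np.float64(248.83900235823006))
```

View pics/m1.png

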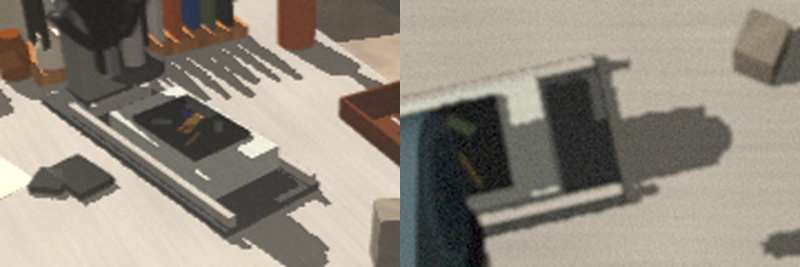

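The second call was refused because every row needs all its fields, so the arm is still at x 0.42. The picture shows the space in front of the carriage clear.

move_arm(moves=[{"gripper": 0,"x": 3.5,"y": 2.7,"z": 0.6,"roll": 0.3},{"gripper": 0,"x": 3.5,"y": 2.7,"z": 0.6,"roll": 0.3},{"gripper": 0,"x": 3.5,"y": 2.7,"z": 0.6,"roll": 0.3},{"gripper": 0,"x": 3.5,"y": 2.7,"z": 0.6,"roll": 0.3},{"gripper": 0,"x": 0,"y": 0,"z": 2,"roll": 0}])

```text
time_s: 2.08
eef_pos: [0.585, 0.0919, 0.3392]
eef_rot: [0.0, 0.995, 0.104, 0.001]
wrist_force: [-0.3, 0.6, -0.0]
opening: 0.0
```

Run:
```python
from h import *
plan([(.584,.092,.198,12,5)])
```

```text
t 2.08 [0.585  0.0919 0.3392] 12.0 F [-0.3  0.6 -0. ] op 0.0
x -0.02 y -0.01 z 2.82 roll -0.0
x -0.02 y -0.01 z 2.82 roll -0.0
x -0.02 y -0.01 z 2.82 roll -0.0
x -0.02 y -0.01 z 2.82 roll -0.0
x -0.02 y -0.01 z 2.82 roll -0.0
--
```

move_arm(moves=[{"gripper": 0,"x": 0,"y": 0,"z": 3,"roll": 0},{"gripper": 0,"x": 0,"y": 0,"z": 3,"roll": 0},{"gripper": 0,"x": 0,"y": 0,"z": 3,"roll": 0},{"gripper": 0,"x": 0,"y": 0,"z": 3,"roll": 0},{"gripper": 0,"x": 0,"y": 0,"z": 1.7,"roll": 0}])

```text
time_s: 2.7
eef_pos: [0.5817, 0.0936, 0.1999]
eef_rot: [-0.0, 0.994, 0.105, -0.002]
wrist_force: [0.3, 0.0, -0.2]
opening: 0.0
```

Run:
```python
from h import *
plan([])
c=snap('side','s2.png'); t=snap('top','t2.png')
a=cv2.imread('pics/s2.png')[90:210,200:380]; b=cv2.imread('pics/t2.png')[130:250,170:350]
f=lambda i:cv2.convertScaleAbs(cv2.resize(i,None,fx=4,fy=4,interpolation=cv2.INTER_CUBIC),alpha=1.4)
cv2.imwrite('pics/m2.png',cv2.resize(np.vstack([f(a),f(b)]),(450,600)))
```

```text
t 2.7 [0.5817 0.0936 0.1999] 12.1 F [ 0.3  0.  -0.2] op 0.0
```

View pics/m2.png

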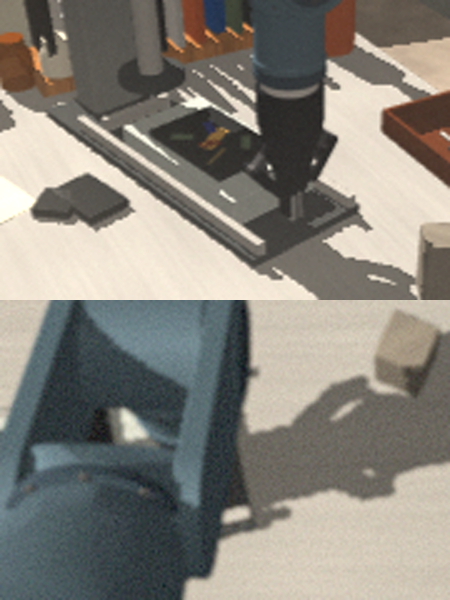

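The closed fingers stand over the plate in front of the face, clear of the rails. Press +y is tool −y, so I'll push along that.

move_arm(moves=[{"gripper": 0,"x": 0,"y": -1,"z": 0,"roll": 0},{"gripper": 0,"x": 0,"y": -1,"z": 0,"roll": 0},{"gripper": 0,"x": 0,"y": -1,"z": 0,"roll": 0},{"gripper": 0,"x": 0,"y": -1,"z": 0,"roll": 0},{"gripper": 0,"x": 0,"y": -1,"z": 0,"roll": 0}])

```text
time_s: 3.42
eef_pos: [0.5727, 0.1424, 0.2024]
eef_rot: [0.0, 0.994, 0.105, 0.001]
wrist_force: [0.2, -4.5, 3.2]
opening: -0.002
```

move_arm(moves=[{"gripper": 0,"x": 0,"y": -0.7,"z": 0,"roll": 0},{"gripper": 0,"x": 0,"y": -0.7,"z": 0,"roll": 0},{"gripper": 0,"x": 0,"y": -0.4,"z": 0,"roll": 0},{"gripper": 0,"x": 0,"y": -0.3,"z": 0,"roll": 0},{"gripper": 0,"x": 0,"y": -0.3,"z": 0,"roll": 0}])

```text
time_s: 4.05
eef_pos: [0.5674, 0.1656, 0.2017]
eef_rot: [-0.0, 0.994, 0.105, 0.0]
wrist_force: [1.4, -3.4, 2.5]
opening: 0.002
```

Contact, at about 4 N. I expect the stop within about 1 cm, so I'll use small steps.

move_arm(moves=[{"gripper": 0,"x": 0,"y": -0.2,"z": 0,"roll": 0},{"gripper": 0,"x": 0,"y": -0.2,"z": 0,"roll": 0},{"gripper": 0,"x": 0,"y": -0.2,"z": 0,"roll": 0},{"gripper": 0,"x": 0,"y": -0.1,"z": 0,"roll": 0},{"gripper": 0,"x": 0,"y": -0.1,"z": 0,"roll": 0}])

```text
time_s: 4.68
eef_pos: [0.5657, 0.1734, 0.2017]
eef_rot: [0.0, 0.994, 0.105, -0.0]
wrist_force: [0.6, -3.7, 1.8]
opening: 0.002
```

move_arm(moves=[{"gripper": 0,"x": 0,"y": -0.2,"z": 0,"roll": 0},{"gripper": 0,"x": 0,"y": -0.1,"z": 0,"roll": 0},{"gripper": 0,"x": 0,"y": -0.1,"z": 0,"roll": 0},{"gripper": 0,"x": 0,"y": -0.1,"z": 0,"roll": 0},{"gripper": 0,"x": 0,"y": -0.1,"z": 0,"roll": 0}])

```text
time_s: 5.3
eef_pos: [0.5644, 0.1792, 0.2017]
eef_rot: [0.0, 0.994, 0.105, -0.0]
wrist_force: [1.3, -3.6, 2.3]
opening: -0.004
```

move_arm(moves=[{"gripper": 0,"x": 0,"y": -0.1,"z": 0,"roll": 0},{"gripper": 0,"x": 0,"y": -0.1,"z": 0,"roll": 0},{"gripper": 0,"x": 0,"y": -0.1,"z": 0,"roll": 0},{"gripper": 0,"x": 0,"y": -0.1,"z": 0,"roll": 0},{"gripper": 0,"x": 0,"y": -0.1,"z": 0,"roll": 0}])

```text
time_s: 5.92
eef_pos: [0.5639, 0.1821, 0.2017]
eef_rot: [0.002, 0.994, 0.106, -0.0]
wrist_force: [2.8, -17.5, 2.7]
opening: -0.0
```

The force rose to 17.5 N while motion lagged, so this looks like the stop. One small step should confirm it.

move_arm(moves=[{"gripper": 0,"x": 0,"y": -0.1,"z": 0,"roll": 0},{"gripper": 0,"x": 0,"y": 0,"z": 0,"roll": 0}])

```text
time_s: 6.18
eef_pos: [0.5639, 0.1823, 0.2017]
eef_rot: [0.003, 0.994, 0.105, -0.0]
wrist_force: [2.0, -18.3, 2.7]
opening: -0.001
```

Run:
```python
from h import *
plan([(.572,.142,.20,12.1,1),(.572,.13,.30,12.1,2),(.481,-.261,.31,55.7,8)])
```

```text
t 6.17 [0.5639 0.1823 0.2017] 12.1 F [  2.  -18.3   2.7] op -0.001
x -0.05 y 4.11 z 0.17 roll -0.0
--
x -0.13 y 0.59 z -5.00 roll -0.0
x -0.13 y 0.59 z -5.00 roll -0.0
--
x -2.14 y 4.54 z -0.13 roll -5.5
x -2.56 y 4.32 z -0.13 roll -5.5
x -2.96 y 4.05 z -0.13 roll -5.5
x -3.33 y 3.76 z -0.13 roll -5.5
x -3.67 y 3.42 z -0.13 roll -5.5
x -3.98 y 3.06 z -0.13 roll -5.5
x -4.25 y 2.67 z -0.13 roll -5.5
x -4.49 y 2.25 z -0.13 roll -5.5
--
```

move_arm(moves=[{"gripper": 0,"x": 0,"y": 2,"z": 0,"roll": 0},{"gripper": 0,"x": 0,"y": 2.5,"z": 0,"roll": 0},{"gripper": 0,"x": 0,"y": 1,"z": -5,"roll": 0},{"gripper": 0,"x": 0,"y": 1,"z": -5.5,"roll": 0},{"gripper": 58,"x": -2.1,"y": 4.5,"z": 0,"roll": -5.5}])

```text
time_s: 6.8
eef_pos: [0.5678, 0.0738, 0.3119]
eef_rot: [0.0, 0.988, 0.155, 0.005]
wrist_force: [0.3, -2.0, -1.1]
opening: 0.195
```

Run:
```python
from h import *
plan([(.481,-.261,.31,55.7,7)])
```

```text
t 6.8 [0.5678 0.0738 0.3119] 17.9 F [ 0.3 -2.  -1.1] op 0.195
x -2.65 y 4.17 z 0.03 roll -5.4
x -3.03 y 3.90 z 0.03 roll -5.4
x -3.38 y 3.60 z 0.03 roll -5.4
x -3.71 y 3.27 z 0.03 roll -5.4
x -4.00 y 2.90 z 0.03 roll -5.4
x -4.25 y 2.51 z 0.03 roll -5.4
x -4.47 y 2.10 z 0.03 roll -5.4
--
```

move_arm(moves=[{"gripper": 58,"x": -2.6,"y": 4.2,"z": 0,"roll": -5.4},{"gripper": 58,"x": -3.0,"y": 3.9,"z": 0,"roll": -5.4},{"gripper": 58,"x": -3.4,"y": 3.6,"z": 0,"roll": -5.4},{"gripper": 58,"x": -3.7,"y": 3.3,"z": 0,"roll": -5.4},{"gripper": 58,"x": -4.0,"y": 2.9,"z": 0,"roll": -5.4}])

```text
time_s: 7.42
eef_pos: [0.5025, -0.1672, 0.3063]
eef_rot: [-0.001, 0.925, 0.381, 0.0]
wrist_force: [0.1, -0.8, -0.7]
opening: 0.581
```

Run:
```python
from h import *
plan([(.481,-.261,.31,55.7,2)])
c=snap('top','t3.png'); i=cv2.imread('pics/t3.png')
cv2.imwrite('pics/m3.png',cv2.convertScaleAbs(cv2.resize(i[135:275,50:290],(800,467),interpolation=cv2.INTER_CUBIC),alpha=1.5))
```

```text
t 7.42 [ 0.5025 -0.1672  0.3063] 44.8 F [ 0.1 -0.8 -0.7] op 0.581
x -4.07 y 2.57 z -0.19 roll -5.5
x -4.29 y 2.17 z -0.19 roll -5.5
--
```

View pics/m3.png

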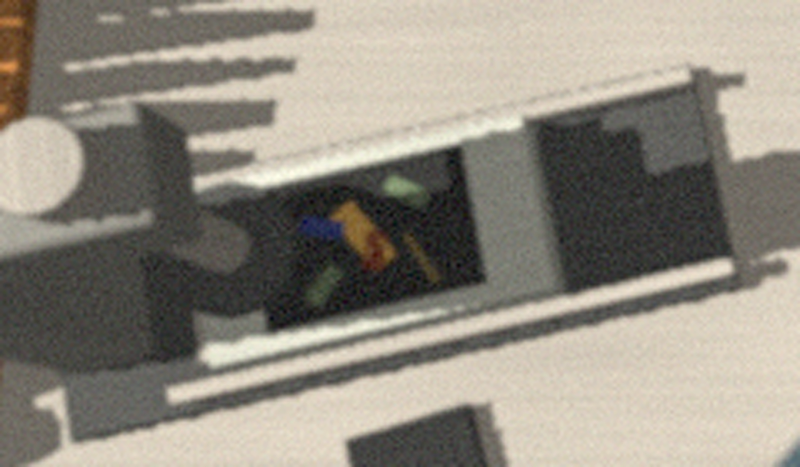

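The carriage has moved in. Its top near edge is now about (523,122)–(562,290) in the crop, with the panel under the ram foot. I'll compare the face-to-plate-end distance with the 120 mm expected at home.

Run:
```python
from h import *
c=dict(np.load('pics/t3.npz'))
C=lambda u,v,z: onz(c,50+u/3.333,135+v/3.333,z)
y=np.array([-.208,.978,0])
f=(C(523,122,.052)+C(562,290,.052))/2; e=(C(712,70,.012)+C(740,285,.012))/2; r=(C(690,68,.03)+C(733,264,.03))/2
print(f,e,r,(f-e)@y,(f-r)@y,(f-[.5753,.1331,.052])@y)
```

```text
[0.56163248 0.18851734 0.052     ] [0.59021863 0.0662901  0.012     ] [0.5942728 0.0746605 0.03     ] 0.12548416317322542 0.11814117550776579 0.05704100598955523
```

move_arm(moves=[{"gripper": 58,"x": -4.1,"y": 2.6,"z": 0,"roll": -5.5},{"gripper": 58,"x": -4.3,"y": 2.2,"z": 0,"roll": -5.5},{"gripper": 58,"x": 0,"y": 0,"z": 0,"roll": 0}])

```text
time_s: 7.85
eef_pos: [0.4809, -0.2629, 0.3064]
eef_rot: [-0.0, 0.886, 0.465, 0.0]
wrist_force: [-0.1, 0.4, 0.5]
opening: 0.58
```

Run:
```python
from h import *
plan([(.481,-.261,.27,55.7,2)])
c=snap('side','s4.png'); i=cv2.imread('pics/s4.png')
cv2.imwrite('pics/m4.png',cv2.convertScaleAbs(cv2.resize(i[170:320,270:450],(720,600),interpolation=cv2.INTER_CUBIC),alpha=1.4))
```

```text
t 7.85 [ 0.4809 -0.2629  0.3064] 55.4 F [-0.1  0.4  0.5] op 0.58
x 0.08 y -0.05 z 1.82 roll -0.2
x 0.08 y -0.05 z 1.82 roll -0.2
--
```

View pics/m4.png

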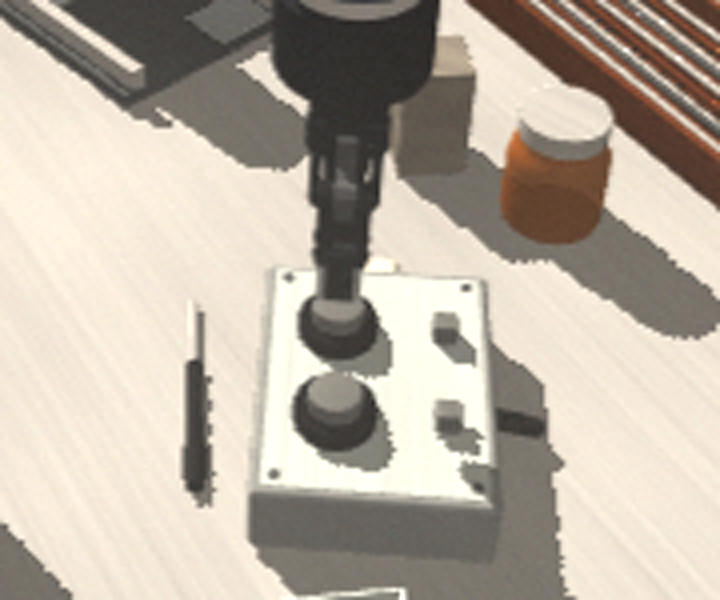

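The carriage reads home: the face lies 118–125 mm from the plate's end, against 120 expected, and it travelled 57 mm. The fingers line up over the two caps, with the right cap at (335,397) in the crop. I'll check that key's position from this view and then lower.

Run:
```python
from h import *
c=dict(np.load('pics/s4.npz'))
print('R side',onz(c,270+335/4,170+397/4,.068),'R top [.4632 -.2871]')
p,t,o=state(); a=np.radians(t)
for s in(-.032,.032):
    q=p+s*np.array([np.cos(a),np.sin(a),0])-[0,0,.168]; u,v=proj(c,q); print('tip expected in crop',(u-270)*4,(v-170)*4)
```

```text
R side [ 0.46345778 -0.29282238  0.068     ] R top [.4632 -.2871]
tip expected in crop 334.61271948629064 296.0405416662496
tip expected in crop 338.800761998373 209.71636603164848
```

move_arm(moves=[{"gripper": 58,"x": 0.1,"y": 0,"z": 2.5,"roll": -0.2},{"gripper": 58,"x": 0,"y": 0,"z": 2.5,"roll": 0},{"gripper": 58,"x": 0,"y": 0,"z": 0,"roll": 0}])

```text
time_s: 8.28
eef_pos: [0.4816, -0.2575, 0.2545]
eef_rot: [-0.003, 0.884, 0.468, -0.001]
wrist_force: [-0.7, -0.4, -0.4]
opening: 0.584
```

Run:
```python
from h import *
plan([(.481,-.261,.24,55.7,1)])
c=snap('side','s5.png'); i=cv2.imread('pics/s5.png')
cv2.imwrite('pics/m5.png',cv2.convertScaleAbs(cv2.resize(i[210:300,310:418],(720,600),interpolation=cv2.INTER_CUBIC),alpha=1.6))
p,t,o=state(); a=np.radians(t)
for s in(-.032,.032):
    q=p+s*np.array([np.cos(a),np.sin(a),0])-[0,0,.168]; u,v=proj(c,q); print('tip expected',(u-310)*6.667,(v-210)*6.667)
```

```text
t 8.28 [ 0.4816 -0.2575  0.2545] 55.8 F [-0.7 -0.4 -0.4] op 0.584
x -0.32 y 0.15 z 1.45 roll 0.1
--
tip expected 282.2281815856209 333.6716932879548
tip expected 287.9440698677585 189.06677857604188
```

View pics/m5.png

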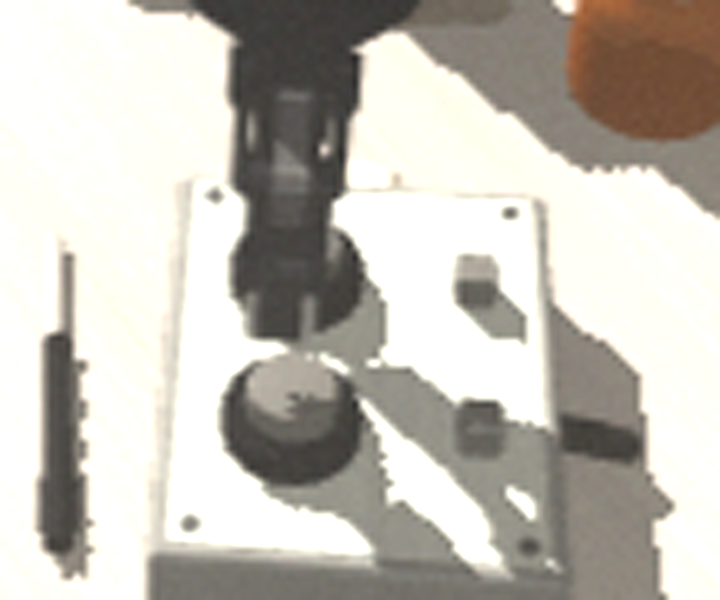

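The right fingertip is at (283,338), 18 mm above cap height, and projects onto the cap centre at about (293,385) to within 3 mm. I'll shift slightly and go down until the force shows bottoming.

move_arm(moves=[{"gripper": 58,"x": -0.2,"y": 0.2,"z": 0.7,"roll": 0},{"gripper": 58,"x": 0,"y": 0,"z": 0.7,"roll": 0},{"gripper": 58,"x": 0,"y": 0,"z": 0.3,"roll": 0},{"gripper": 58,"x": 0,"y": 0,"z": 0.2,"roll": 0},{"gripper": 58,"x": 0,"y": 0,"z": 0,"roll": 0}])

```text
time_s: 8.95
eef_pos: [0.4827, -0.2623, 0.2379]
eef_rot: [-0.0, 0.884, 0.468, -0.0]
wrist_force: [-1.8, 1.9, 4.1]
opening: 0.577
```

move_arm(moves=[{"gripper": 58,"x": 0,"y": 0,"z": 0.2,"roll": 0},{"gripper": 58,"x": 0,"y": 0,"z": 0.2,"roll": 0},{"gripper": 58,"x": 0,"y": 0,"z": 0.2,"roll": 0},{"gripper": 58,"x": 0,"y": 0,"z": 0.1,"roll": 0},{"gripper": 58,"x": 0,"y": 0,"z": 0,"roll": 0}])

```text
time_s: 9.57
eef_pos: [0.4828, -0.2624, 0.2315]
eef_rot: [0.0, 0.884, 0.468, -0.0]
wrist_force: [-4.1, 3.2, 10.1]
opening: 0.581
```

move_arm(moves=[{"gripper": 58,"x": 0,"y": 0,"z": 0.1,"roll": 0},{"gripper": 58,"x": 0,"y": 0,"z": 0.1,"roll": 0},{"gripper": 58,"x": 0,"y": 0,"z": 0.1,"roll": 0},{"gripper": 58,"x": 0,"y": 0,"z": 0,"roll": 0}])

```text
time_s: 10.07
eef_pos: [0.483, -0.2624, 0.2312]
eef_rot: [-0.0, 0.884, 0.468, -0.0]
wrist_force: [-12.2, 9.1, 32.9]
opening: 0.584
```

Run:
```python
from h import *
plan([]); print(state()[2]['torque'])
c=snap('side','s6.png'); i=cv2.imread('pics/s6.png')
cv2.imwrite('pics/m6.png',cv2.convertScaleAbs(cv2.resize(i[210:300,310:418],(720,600),interpolation=cv2.INTER_CUBIC),alpha=1.6))
```

```text
t 10.07 [ 0.483  -0.2624  0.2312] 55.8 F [-12.2   9.1  32.9] op 0.584
[ 1.63610355  2.20092598 -0.02299469]
```

View pics/m6.png

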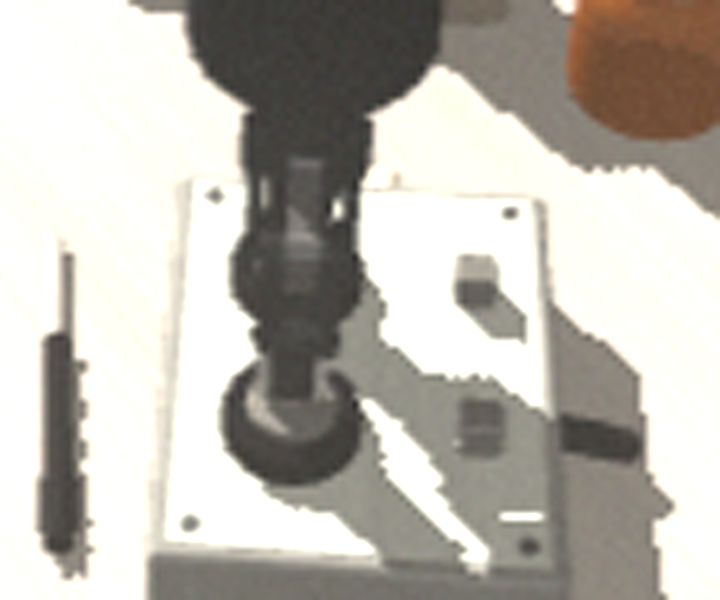

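Both keys have bottomed:
- **Force:** 33 N total.
- **Travel:** about 6.7 mm since contact.
- **Balance:** the moment puts the centre of pressure midway between the fingers, so both keys share the load.

The picture shows the right cap sunk into its collar under the fingertip. Now I'll hold.

move_arm(moves=[{"gripper": 58,"x": 0,"y": 0,"z": 0,"roll": 0},{"gripper": 58,"x": 0,"y": 0,"z": 0,"roll": 0},{"gripper": 58,"x": 0,"y": 0,"z": 0,"roll": 0},{"gripper": 58,"x": 0,"y": 0,"z": 0,"roll": 0},{"gripper": 58,"x": 0,"y": 0,"z": 0,"roll": 0}])

```text
time_s: 10.75
eef_pos: [0.483, -0.2624, 0.2312]
eef_rot: [0.0, 0.884, 0.468, -0.0]
wrist_force: [-12.9, 9.1, 33.9]
opening: 0.577
```

move_arm(moves=[{"gripper": 58,"x": 0,"y": 0,"z": 0,"roll": 0},{"gripper": 58,"x": 0,"y": 0,"z": 0,"roll": 0},{"gripper": 58,"x": 0,"y": 0,"z": 0,"roll": 0},{"gripper": 58,"x": 0,"y": 0,"z": 0,"roll": 0},{"gripper": 58,"x": 0,"y": 0,"z": 0,"roll": 0}])

```text
time_s: 11.38
eef_pos: [0.483, -0.2625, 0.2312]
eef_rot: [0.0, 0.884, 0.468, -0.0]
wrist_force: [-12.6, 8.4, 32.9]
opening: 0.58
```

move_arm(moves=[{"gripper": 58,"x": 0,"y": 0,"z": 0,"roll": 0},{"gripper": 58,"x": 0,"y": 0,"z": 0,"roll": 0},{"gripper": 58,"x": 0,"y": 0,"z": 0,"roll": 0},{"gripper": 58,"x": 0,"y": 0,"z": 0,"roll": 0},{"gripper": 58,"x": 0,"y": 0,"z": 0,"roll": 0}])

```text
time_s: 12.0
eef_pos: [0.483, -0.2624, 0.2312]
eef_rot: [0.0, 0.884, 0.468, -0.0]
wrist_force: [-12.6, 9.6, 32.9]
opening: 0.58
```

move_arm(moves=[{"gripper": 58,"x": 0,"y": 0,"z": 0,"roll": 0},{"gripper": 58,"x": 0,"y": 0,"z": 0,"roll": 0},{"gripper": 58,"x": 0,"y": 0,"z": 0,"roll": 0},{"gripper": 58,"x": 0,"y": 0,"z": 0,"roll": 0},{"gripper": 58,"x": 0,"y": 0,"z": 0,"roll": 0}])

```text
time_s: 12.62
eef_pos: [0.483, -0.2624, 0.2312]
eef_rot: [0.0, 0.884, 0.468, -0.0]
wrist_force: [-12.2, 8.6, 33.1]
opening: 0.581
```

Run:
```python
from h import *
plan([]); print(state()[2]['torque'])
```

```text
t 12.62 [ 0.483  -0.2624  0.2312] 55.8 F [-12.2   8.6  33.1] op 0.581
[ 1.55752093  2.16632638 -0.05681247]
```

Held for 2.6 s with steady force. Now straight up and clear.

move_arm(moves=[{"gripper": 58,"x": 0,"y": 0,"z": -0.6,"roll": 0},{"gripper": 58,"x": 0,"y": 0,"z": -2,"roll": 0},{"gripper": 58,"x": 0,"y": 0,"z": -5,"roll": 0},{"gripper": 58,"x": 0,"y": 0,"z": -5,"roll": 0},{"gripper": 58,"x": 0,"y": -5,"z": -3,"roll": 0}])

```text
time_s: 13.25
eef_pos: [0.4426, -0.2357, 0.3869]
eef_rot: [0.003, 0.884, 0.468, 0.001]
wrist_force: [0.3, 0.7, 0.9]
opening: 0.579
```

move_arm(moves=[{"gripper": 58,"x": 0,"y": -5,"z": 0,"roll": 0},{"gripper": 58,"x": 0,"y": -5,"z": 0,"roll": 0},{"gripper": 58,"x": 0,"y": 0,"z": 0,"roll": 0},{"gripper": 58,"x": 0,"y": 0,"z": 0,"roll": 0}])

```text
time_s: 13.75
eef_pos: [0.3591, -0.1784, 0.3842]
eef_rot: [0.001, 0.884, 0.468, 0.0]
wrist_force: [1.3, 0.3, -0.1]
opening: 0.577
```

Run:
```python
from h import *
plan([])
snap('side','s7.png');snap('top','t7.png'); i=cv2.imread('pics/s7.png'); a=cv2.imread('pics/s0.png' if 0 else 'pics/side0.png')
f=lambda m:cv2.convertScaleAbs(cv2.resize(m[210:300,310:418],(400,333),interpolation=cv2.INTER_CUBIC),alpha=1.4)
t=cv2.imread('pics/t7.png')[130:290,60:490]
cv2.imwrite('pics/m7.png',np.vstack([np.hstack([f(a),f(i)]),cv2.convertScaleAbs(cv2.resize(t,(800,267)),alpha=1.4)]))
```

```text
t 13.75 [ 0.3591 -0.1784  0.3842] 55.8 F [ 1.3  0.3 -0.1] op 0.577
```

View pics/m7.png

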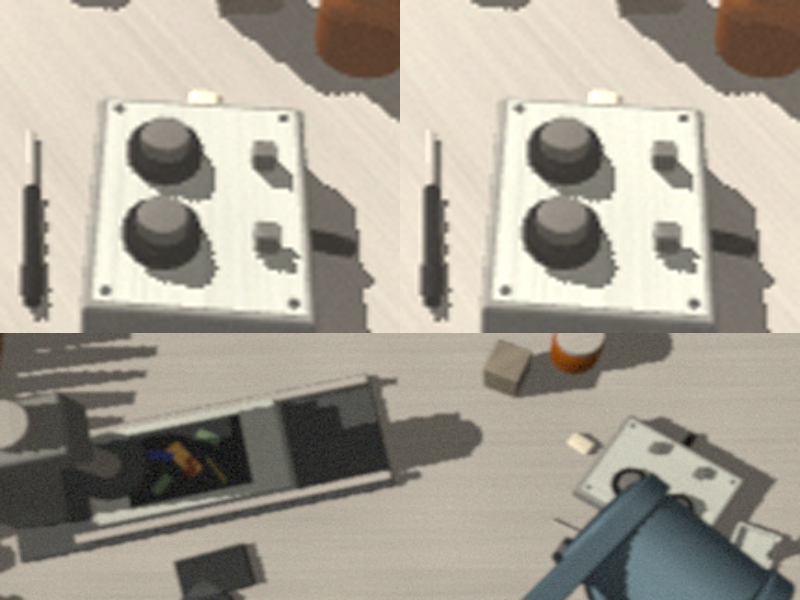

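The before and after console crops match: both keys are up and the loose items haven't moved. The carriage is still home and the robot is clear, so I'll hand in.

```bash
python3 -c "
from bench import ctrl
print(ctrl.hand_in())"
```

```text
the job is handed in; nothing more can be done
None
```

The job is done and handed in at about 13.9 s of the 53 s allowed. The hand-in gave no verdict.

- **Carriage:** I pushed it home with the closed fingers, about 57 mm. At the stop the force rose from about 4 N to 18 N and motion ceased. In the top view afterwards its near face measured 118–125 mm from the plate's end, against 120 mm expected when home.
- **Start keys:** I pressed both together with the fingertips until they bottomed, at about 33 N in total. They went down 6.7 mm after contact was first felt. I held them for 2.6 s, then lifted straight up. The wrist moment showed the load shared evenly between the two keys; the left key was hidden from the camera, so for that one I relied on the moment.
- **Sideways force:** while holding the keys down there was a steady sideways force of about 15 N. I did not find its cause, but nothing moved because of it.
- **Last checks:** both keys are back up. The jog keys and the loose items I could see in the last pictures look where they were; the arm hid part of the tin and scriber in the top view, and the tin was outside the last side-view crop. The robot is touching nothing.
- **Failed step:** one move call was refused because a row lacked some fields. Nothing moved, and I sent it again complete.

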